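# Proof-pull a tacked coupon on the bench pull tester

## Task

Proof-load the tacked coupon: first press the red stop head fully down and let it come up, then pull the tester's orange handle until its red pointer stands on the yellow marker, hold it there for a second without pulling past it, and ease the handle fully home without letting it snap back. Then reset the stop by turning its head clockwise as far as it goes, leaving it up. Do not shift the marker or the things lying around, and do not knock the lamp bar.

Things in the scene. Friction and masses are not known exactly. Their poses are not given: they have to be found in the camera images.
- tester: pull tester, fixed: blue plate sloping 35 degrees, 220 mm wide, low edge (40 mm high) towards its -x (robot side), top edge 190 mm high, frame 230 mm deep. Origin: centre of its underside on the bench; x to its back. On the plate lies a gauge barrel, 26 mm across, top 28 mm off the plate, lower end 45 mm up-slope of the resting handle bar
- gauge_grip (a point): centre of the gauge's orange handle bar: 70 mm long along this frame's y, 16 mm across, 50 mm off the sloping plate, on a post 12 (x) by 16 (y) mm under its middle. Frame: x up the slope, z the slope's normal (35 degrees from vertical, leaning to the robot side). Pull along -x; fingers can pass before and behind the bar along -z
- gauge (a joint): pull of the gauge, m: 0 at rest (home), grows as the handle is pulled down the slope, end stop at 0.085. Spring: 2.4 N at rest plus 200 N/m; it runs back when let go
- pointer (a point): tip of the thin red pointer that travels with the handle, over the white scale on the +y side of the tester; 66 mm along +y of the handle bar's centre and 42 mm below it (along the slope normal). Frame as gauge_grip
- mark (a point): yellow marker clip on the scale, 8 mm long along the slope, 16 wide, 8 high; this point is at the middle of its length, in the pointer's path; axes as gauge_grip. Slides stiffly; stands 35 to 65 mm down-slope of the pointer's rest place. The pointer is on the mark when both have the same x in this frame
- lamp: lamp bar over the tester, fixed to it: 225 mm along y, 30 x 25 mm, on two 10 mm posts at y = +-105 mm. Origin: on the plate right under the handle bar's rest place, axes as gauge_grip; the bar fills x 85 to 115, z 155 to 180 mm (handle bar rests at x 0, z 50), so an upright gripper has no room at the handle
- stop_box: yellow stop station, fixed: box 72 x 72 mm, 60 tall, origin at the centre of its underside; red mushroom head on top, green dot on its top face on the -x side, 28 mm from the middle
- stop_top (a point): centre of the top of the red mushroom head (98 mm above the bench when up). Head 40 mm across, 22 mm high (its underside 16 mm above the box), with a white line on top from the middle along this frame's x; turns and sinks with the head
- stop_press (a joint): how far the head is pressed, m: 0 up, 0.006 fully down. Spring 2 N at rest, 5 N fully down; it comes up again when let go, whether reset or not
- stop_turn (a joint): turn of the head, rad: grows clockwise seen from above, end stop (reset) at 1.4; stiff by 0.05 N m, stays where it is left; starts between 0 and 0.2
- rod_pot: green pot of filler rods, fixed, 72 mm across, 120 tall, with rods up to 250 mm; origin at the centre of its underside
- spray_can: standing blue aerosol can, 60 mm across, 180 tall (bystander, loose); origin at its underside
- magnet: red L-shaped welding magnet lying flat, 70 x 75 mm, 18 tall (bystander, loose); origin at its underside
- paste_jar: small jar with black cap, 54 mm across, 90 tall (bystander, loose); origin at its underside
- hammer: hammer lying flat, handle along its -x (bystander, loose)
- brush: hand brush lying flat, handle along its -x (bystander, loose)
- coupons: stack of three steel plates, about 90 x 60 mm, 18 tall (bystander, loose); origin at its underside
- gas_cup: copper tube (torch nozzle) standing on end, 28 mm across, 45 tall (bystander, loose); origin at its underside

How it is judged:
By the outcome, as a careful person would: the job done as asked, in the order asked, and still so for the second after the job is handed in, with the robot touching nothing.
It also fails if it takes over 67 s, if anything falls off the work surface, if the arm or the gripper's body presses on something with over 40 N, if the wrist force passes 120 N, or if a joint passes its speed limit or range.

## Robot

A 6-joint arm with a two-finger parallel gripper is mounted at the origin on the work surface. World frame = base frame: x ahead of the robot, y to its left, z up, the work surface at z = 0. Lengths are in m, angles in rad, forces in N, time in s.
With the tool pointing down it reaches from about 0.25 to 0.8 m from the base axis. Payload 3.9 kg.
Tool frame: the origin (TCP) lies between the finger pads; the fingertips stand 11 mm ahead of it and the grasp point (between the pads) lies 8 mm behind it; z points along the fingers, y is the line along which they close (so a half turn about z gives the same grasp; the last joint's range is limited). The gripper opens to 85 mm and grips with 20 to 120 N. Pads are 22 mm wide; open, the fingers measure 114 mm over their backs; the gripper's body (76 mm by 85 mm) begins 54 mm behind the grasp point. The pads swing forward as they close: fully open they stand 13 mm farther back than shut.
Start: joints at [-1.123, 0.26, -0.138, 1.173, 0, 1.571], TCP at [0.227, -0.473, 0.242] pointing down, gripper open.
Joint ranges: [-2.78, 2.78], [-0.83, 1.72], [-1.28, 1.37], [-1.9, 2.12], [-1.57, 1.48], [-3.14, 3.14]. Speed limits (rad/s): [2.57, 2.57, 3.14, 3.14, 3.14, 3.14].

## Interface

Orientations are given as a unit quaternion [x, y, z, w].
In Python, from rig import env gives the robot as it stands.
- The arm moves only by the tool drive_tool, never from a script. Its argument "increments" is a list that holds one entry, the list of rows, each a list of 7 numbers: the finger opening in cm, from 0 to 8.54, then the shift along the tool's x, y, z in cm, then the turn, a rotation vector about the tool's x, y, z in rad. A call has 1 to 12 rows; each row shifts and turns the commanded pose from where the row before left it, along the tool's axes as they then stand; what a row does not reach is not made up. A row lasts 1/12 s, in which the tool goes at most 41.7 mm and 7.16 degrees, less where a joint would pass 70% of its speed; a pose out of reach is approached as far as the arm can. A call with a gripper value outside its range is refused whole. The fingers move at their own pace and stop on an object; the grip force is fixed at half the most. Time passes only in rows, so rows that do not move let the fingers close. It gives the time, the measured TCP pose, the force, the opening and the grip force at its end, in the units of the state.
- env.get_obs(): the state, without advancing time (a new reading comes with each control period).
- env.grab_frame(name): name is "side" or "top"; returns a dict with "frame" (480x640x3 uint8, red, green, blue), "K" (3x3 intrinsics, pixels), "R" (3x3) and "t" (3): a world point X has camera coordinates R X + t. Camera axes: x right, y down, z forward; pixel columns grow to the right and rows downward; lengths in m; the calibration is good to about 2 mm. A picture is of the moment at which its call begins. There is no depth.
- env.job_done(): hands the job in; it is judged then, once.
Trained networks look in the newest picture that a camera, given by its name, has taken for a name from the list of things; names that differ only in an ending like _2 or _b are one class to them, and where a whole thing is asked for, a point or a joint stands for the part that bears it (a point fixed in the world has none). Each returns a list of dicts, best first, with "confidence" (0 to 1); they miss things now and then, are a little off and sometimes report something else, mostly with a low value. They report only what shows in the picture. A call takes as long as a camera call.
- env.recognise(camera, label): "box" ([left, top, right, bottom] in pixels, round what is visible of it).
- env.place_of(camera, label): "position" ([column, row] in pixels: a listed point, or the origin of a listed thing).
The state is a dict: "t": time; "qpos": joint angles; "joint_vel": joint speeds; "effort": joint torques, N m; "eef_pos": TCP position; "ee_rot": TCP orientation; "force": force on the tool from outside, world axes, zero at the start; "wrist_torque": the same for the moment, N m; "opening": finger opening in m; "finger_force": force on a finger pad.
Only numpy, scipy, OpenCV 4.12 (cv2) and the standard library are available. Lean on these libraries where they do the work, as an engineer would, in place of code of your own. Each camera call takes 0.05 s, during which the arm holds its last target. There are 200 camera calls.

## Working session

There is one attempt and no reset: what is moved stays moved. The work goes in short steps, Python scripts to look and compute and a tool call to move; the robot and the scene stay as the last step left them, time stands still between calls to the robot, and variables do not carry over. Pictures are saved under pics/ and viewed, at most 10 in all, crops included, and the job is handed in when it is done.

Besides the shell and the picture viewer there is one more tool, called after "Call:" as name([rows], argument=value, ...), one row to a line, values as JSON. drive_tool: Moves the arm, as the interface text tells. Its arguments: {"type":"object","properties":{"increments":{"type":"array","items":{"type":"array","items":{"type":"array","items":{"type":"number"}}}}},"required":["increments"]}

```bash
mkdir -p pics; ls
cat > h.py <<'E'
from rig import env
import numpy as np, cv2, json
from scipy.spatial.transform import Rotation as Rot
from scipy.optimize import least_squares
E
python3 - <<'E'
from h import *
o=env.get_obs(); print({k:np.round(v,3).tolist() for k,v in o.items()})
cal={}
for c in ['side','top']:
    f=env.grab_frame(c); cv2.imwrite(f'pics/{c}0.png',f['frame'][:,:,::-1])
    cal[c]={k:np.asarray(f[k]).tolist() for k in 'KRt'}
    print(c,np.round(f['K'],1).tolist(),np.round(-f['R'].T@f['t'],3))
    for l in ['tester','gauge_grip','pointer','mark','lamp','stop_box','stop_top','rod_pot','spray_can','magnet','paste_jar','hammer','brush','coupons','gas_cup']:
        print(l,[(np.round(d['position'],1).tolist(),round(d['confidence'],2)) for d in env.place_of(c,l)[:2]])
json.dump(cal,open('cal.json','w'))
E
```

```text
pics
{'t': 0.0, 'qpos': [-1.123, 0.261, -0.139, 1.173, -0.0, 1.571], 'joint_vel': [0.0, -0.0, 0.001, 0.0, 0.001, 0.0], 'effort': [0.001, -40.568, 25.392, 0.019, 0.0, 0.0], 'eef_pos': [0.227, -0.473, 0.241], 'ee_rot': [0.975, 0.222, -0.0, -0.001], 'force': [-0.344, -0.166, -0.271], 'wrist_torque': [-0.003, -0.025, 0.052], 'finger_force': 0.0, 'opening': 0.085}
side [[518.3, 0.0, 316.4], [0.0, 518.3, 238.9], [0.0, 0.0, 1.0]] [ 0.111 -0.955  0.809]
tester [([360.9, 270.0], 0.73)]
gauge_grip [([343.5, 238.9], 0.73)]
pointer [([336.1, 232.3], 0.73)]
mark [([305.3, 390.8], 0.73), ([319.1, 247.9], 0.57)]
lamp []
stop_box []
stop_top []
rod_pot []
spray_can []
magnet [([288.0, 301.5], 0.38)]
paste_jar [([318.3, 249.5], 0.4)]
hammer [([315.9, 249.9], 0.52)]
brush [([415.2, 308.3], 0.71)]
coupons []
gas_cup [([394.4, 356.2], 0.54)]
top [[518.4, 0.0, 316.1], [0.0, 518.4, 244.8], [0.0, 0.0, 1.0]] [ 0.294 -0.015  1.356]
tester [([325.0, 218.1], 0.86)]
gauge_grip [([326.5, 224.6], 0.53), ([389.4, 203.5], 0.5)]
pointer [([299.6, 223.2], 0.71)]
mark [([303.9, 244.5], 0.57)]
lamp [([168.3, 255.5], 0.67), ([435.7, 252.4], 0.38)]
stop_box [([180.9, 261.7], 0.87), ([327.8, 226.2], 0.41)]
stop_top []
rod_pot [([429.7, 287.0], 0.82)]
spray_can [([259.7, 193.7], 0.63)]
magnet [([194.4, 303.5], 0.58)]
paste_jar [([139.9, 253.1], 0.87), ([327.2, 225.1], 0.34)]
hammer [([328.0, 298.4], 0.83)]
brush [([326.7, 225.5], 0.17)]
coupons [([434.6, 334.3], 0.71)]
gas_cup [([432.5, 253.7], 0.42)]
```

View pics/side0.png

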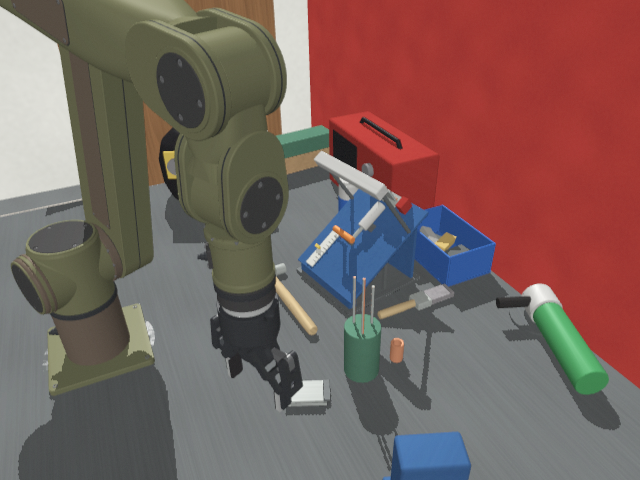

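View pics/top0.png

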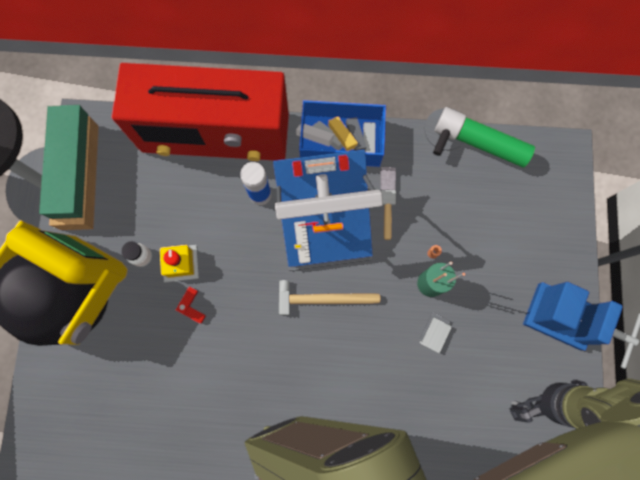

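The side view shows the tester with its orange handle at about (344,236) and the scale at (322,248). The top view shows the tester at (325,210), handle (327,228), marker near (299,245), stop head (172,258), can (256,180) and jar (135,253). The hammer and magnet lie in front. I need zoomed crops.

Run:
```python
import cv2,numpy as np
t=cv2.imread('pics/top0.png');s=cv2.imread('pics/side0.png')
a=cv2.resize(t[145:275,265:395],(520,520),interpolation=cv2.INTER_CUBIC)
b=cv2.resize(t[235:300,120:190],(280,260),interpolation=cv2.INTER_CUBIC)
im=np.zeros((600,800,3),np.uint8); im[:520,:520]=a; im[:260,520:800]=b
cv2.imwrite('pics/crop_top.png',im)
cv2.imwrite('pics/crop_side.png',cv2.resize(s[145:305,290:430],(700,800)[0:2],interpolation=cv2.INTER_CUBIC)[:600])
```

```text
(no output)
```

View pics/crop_top.png

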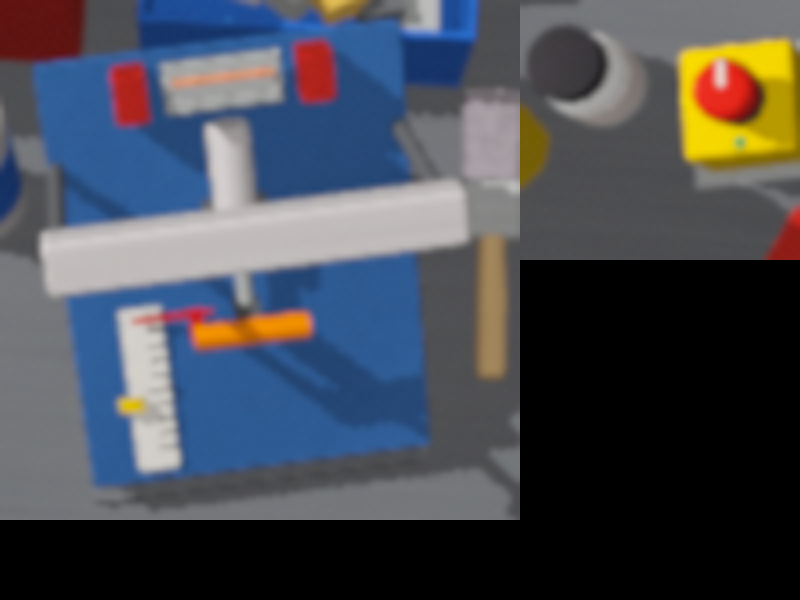

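View pics/crop_side.png

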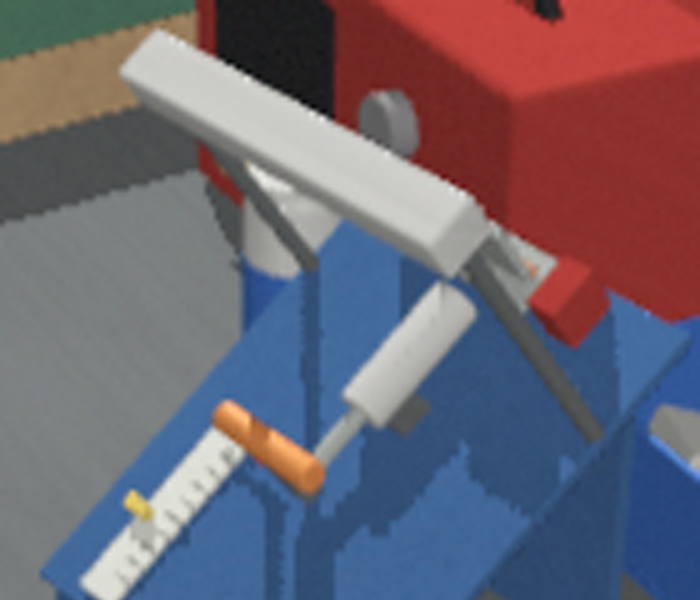

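The crops show: handle ends in the top view at about (313,228.7) and (343.2,226.3), pointer tip (298.3,225.5), marker (297.8,246.3), stop head top about (170.5,257). In the side view the handle is at (344,234.4) and the marker at (318,246).

```bash
cat >> h.py <<'E'
cal={c:{k:np.array(v) for k,v in d.items()} for c,d in json.load(open('cal.json')).items()}
def proj(c,X):
    p=cal[c]['K']@(cal[c]['R']@np.asarray(X)+cal[c]['t']); return p[:2]/p[2]
def ray(c,p,z):
    C=-cal[c]['R'].T@cal[c]['t']; d=cal[c]['R'].T@np.linalg.inv(cal[c]['K'])@np.array([*p,1]); return C+d*(z-C[2])/d[2]
def tri(pt,ps):
    r=least_squares(lambda X:np.r_[proj('top',X)-pt,proj('side',X)-ps],[.35,0,.15]); return r.x,np.abs(r.fun).max()
E
cat > m.py <<'E'
from h import *
T=lambda u,v:np.array([265+u/4,145+v/4]); S=lambda u,v:np.array([290+u/5,145+v/5])
for n,a,b in [('handle',T(252,330),S(270,447)),('endL',T(193,335),S(225,413)),('endR',T(313,325),S(316,481)),('mark',T(131,405),S(140,505)),('BL',T(95,487),S(45,577)),('TR',T(403,22),S(688,340))]:
    X,e=tri(a,b); print(n,X.round(4),round(e,2))
# joint fit: handle centre H, yaw, marker offset s
obs=[('top','hl',T(193,335)),('top','hr',T(313,325)),('side','hl',S(223,410)),('side','hr',S(316,481)),
 ('top','p',T(133,322)),('top','m',T(131,405)),('side','m',S(140,505)),
 ('top','lL',T(42,236)),('top','lR',T(463,184)),('side','lL',S(155,32)),('side','lR',S(480,205))]
c,s=np.cos(np.radians(35)),np.sin(np.radians(35))
def frame(yaw):
    return Rot.from_euler('z',yaw).as_matrix()@np.array([[c,0,-s],[0,1,0],[s,0,c]])
def pts(q):
    R=frame(q[3]);H=q[:3]
    # lamp ridge: back top edge x115 z180 -> rel handle z130
    L={'hl':[0,.035,0],'hr':[0,-.035,0],'p':[0,.066,-.042],'m':[-q[4],.066,-.038],'lL':[.115,.1125,.13],'lR':[.115,-.1125,.13]}
    return {k:H+R@np.array(v) for k,v in L.items()}
f=lambda q:np.concatenate([proj(cn,pts(q)[k])-o for cn,k,o in obs])
r=least_squares(f,[.38,-.04,.15,.1,.05],loss='soft_l1')
print('fit',r.x.round(4)); 
for (cn,k,o),e in zip(obs,f(r.x).reshape(-1,2)): print(cn,k,e.round(1))
H=np.array([*r.x[:3]])
for z,p in [(.098,(170.5,257)),]: print('stoptop',ray('top',p,z).round(4))
print('boxcorn',[ray('top',(120+(u-520)/4,235+v/4),.06).round(4).tolist() for u,v in [(680,52),(795,40),(800,152),(687,160)]])
for n,p,z in [('can',(254,174),.18),('jar',(131,250),.09),('magnet',(192,304),.018),('hammerhead',(284,297),.02),('pot',(430,287),0)]: print(n,ray('top',p,z).round(3))
E
python3 m.py
```

```text
handle [ 0.5853 -0.0277  0.1397] 0.29
endL [0.5793 0.0078 0.1409] 0.11
endR [ 0.5907 -0.0642  0.1403] 0.33
mark [0.5482 0.045  0.0736] 0.44
BL [0.5021 0.0664 0.0294] 0.68
TR [ 0.7651 -0.1054  0.1925] 0.2
fit [ 0.5863 -0.0258  0.138   0.2011  0.0572]
top hl [-0.2  0.2]
top hr [-1.6 -1.2]
side hl [0.2 1.5]
side hr [-0.2 -0.2]
top p [ 1.1 -1.1]
top m [ 4.6 -0.3]
side m [1.5 2.1]
top lL [-0.9  1.9]
top lR [0.1 0.7]
side lL [ 0.1 -0.8]
side lR [-0.8 -1.3]
stoptop [0.4956 0.3552 0.098 ]
boxcorn [[0.5231, 0.3959, 0.06], [0.5355, 0.3236, 0.06], [0.464, 0.3125, 0.06], [0.4544, 0.383, 0.06]]
can [0.695 0.156 0.18 ]
jar [0.508 0.458 0.09 ]
magnet [0.39  0.309 0.018]
hammerhead [0.422 0.074 0.02 ]
pot [ 0.475 -0.306  0.   ]
```

```bash
cat > m2.py <<'E'
exec(open('m.py').read().split("r=least_squares(f,[.38")[0].split("for n,a,b")[0]); exec(open('m.py').read()[open('m.py').read().index("# joint"):open('m.py').read().index("f=lambda")])
obs+=[('top','BL',T(95,487)),('top','BR',T(428,442)),('top','TL',T(33,65)),('top','TR',T(403,22)),('side','TR',S(688,340)),('side','BL',S(45,575))]
def pts2(q):
    P=pts(q);R=frame(q[3]);H=q[:3]
    P['m']=H+R@np.array([-q[4],q[5],-.038])
    for k,x,y in [('BL',q[6],.11),('BR',q[6],-.11),('TL',q[7],.11),('TR',q[7],-.11)]: P[k]=H+R@np.array([x,y+q[8],-.05])
    return P
f=lambda q:np.concatenate([proj(cn,pts2(q)[k])-o for cn,k,o in obs])
r=least_squares(f,[.58,-.03,.14,.16,.05,.07,-.1,.16,0],loss='soft_l1')
print('fit',r.x.round(4)); 
for (cn,k,o),e in zip(obs,f(r.x).reshape(-1,2)): print(cn,k,e.round(1))
E
python3 m2.py
```

```text
fit [ 0.5865 -0.0265  0.1374  0.1947  0.056   0.0773 -0.1149  0.1631 -0.0012]
top hl [0. 0.]
top hr [-1.3 -1.2]
side hl [0.5 1.8]
side hr [-0.1  0.1]
top p [ 1.5 -1.3]
top m [ 0.2 -0.4]
side m [-0.5 -0. ]
top lL [-0.5  1.5]
top lR [0.5 1. ]
side lL [ 0.5 -0.5]
side lR [-0.8 -0.9]
top BL [-0.3 -0.4]
top BR [ 0.5 -0.2]
top TL [0.2 0.4]
top TR [-0.7 -0.3]
side TR [0.6 0.4]
side BL [-1.2  0. ]
```

Call:
drive_tool([
  [[0,0,0,0,0,0,-0.12],[0,0,0,0,0,0,-0.12],[0,0,0,0,0,0,-0.12],[0,0,0,0,0,0,-0.12],[0,0,0,0,0,0,-0.12],[0,0,0,0,0,0,-0.12],[0,0,0,0,0,0,-0.12],[0,0,0,0,0,0,-0.12],[0,0,0,0,0,0,-0.12],[0,0,0,0,0,0,-0.12],[0,0,0,0,0,0,-0.117]],
])

```text
t: 2.52
eef_pos: [0.2273, -0.4732, 0.2423]
ee_rot: [0.633, 0.774, 0.0, 0.0]
force: [-0.6, -0.5, -0.1]
opening: 0.0004
finger_force: 0.0
```

Call:
drive_tool([
  [[0,3.17,1.76,0,0,0,0],[0,3.17,1.76,0,0,0,0],[0,3.17,1.76,0,0,0,0],[0,3.17,1.76,0,0,0,0],[0,3.17,1.76,0,0,0,0],[0,3.17,1.76,0,0,0,0],[0,3.17,1.76,0,0,0,0],[0,3.17,1.76,0,0,0,0],[0,3.17,1.76,0,0,0,0],[0,3.17,1.76,0,0,0,0],[0,3.17,1.76,0,0,0,0],[0,3.17,1.76,0,0,0,0]],
])

```text
t: 3.52
eef_pos: [0.3614, -0.0575, 0.2427]
ee_rot: [0.635, 0.772, 0.0, 0.001]
force: [1.0, -0.3, 0.3]
opening: 0.0
finger_force: 0.0
```

Call:
drive_tool([
  [[0,3.16,1.76,0.75,0,0,0],[0,3.16,1.76,0.75,0,0,0],[0,3.16,1.76,0.75,0,0,0],[0,3.16,1.76,0.75,0,0,0],[0,3.16,1.76,0.75,0,0,0],[0,3.16,1.76,0.75,0,0,0],[0,3.16,1.76,0.75,0,0,0],[0,3.16,1.76,0.75,0,0,0],[0,3.16,1.76,0.75,0,0,0],[0,3.16,1.76,0.75,0,0,0],[0,3.16,1.76,0.75,0,0,0],[0,3.16,1.76,0.75,0,0,0]],
])

```text
t: 4.52
eef_pos: [0.4956, 0.3554, 0.1518]
ee_rot: [0.635, 0.772, 0.0, 0.0]
force: [0.1, 0.2, 0.1]
opening: 0.0001
finger_force: 0.0
```

Run:
```python
from h import *
o=env.get_obs(); print({k:np.round(o[k],4).tolist() for k in ['t','qpos','eef_pos','ee_rot','force']})
t=env.grab_frame('top')['frame'][:,:,::-1];s=env.grab_frame('side')['frame'][:,:,::-1]
im=np.hstack([cv2.resize(t[210:310,110:210],(400,400),interpolation=cv2.INTER_CUBIC),cv2.resize(s[140:280,150:290],(400,400),interpolation=cv2.INTER_CUBIC)])
cv2.imwrite('pics/s1.png',im); print(proj('side',[.4956,.3552,.098]))
```

```text
{'t': 4.5167, 'qpos': [0.6222, 0.452, -0.0878, 1.031, -0.0001, 1.9987], 'eef_pos': [0.4956, 0.3554, 0.1518], 'ee_rot': [0.6352, 0.7724, 0.0, 0.0001], 'force': [0.1308, 0.2072, 0.11]}
[257.35666603 190.82818711]
```

View pics/s1.png

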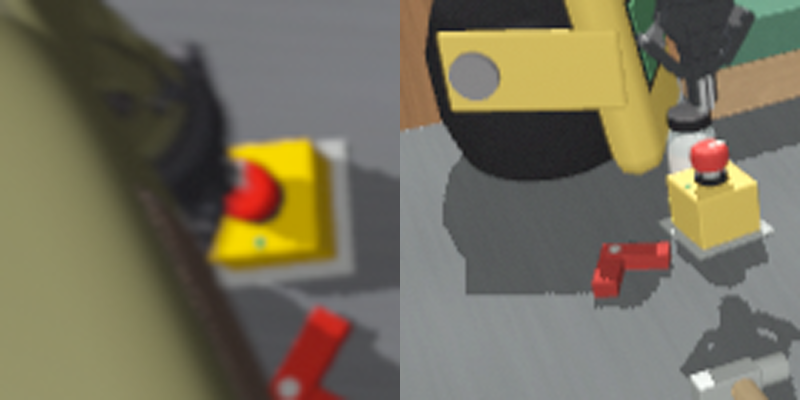

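The side crop shows the closed fingers just above the red head (head centre at about (258.5,192) in side pixels, matching the projection). Pressing.

Call:
drive_tool([
  [[0,0,0,1.3,0,0,0],[0,0,0,1.3,0,0,0],[0,0,0,1.2,0,0,0],[0,0,0,0.2,0,0,0],[0,0,0,0.2,0,0,0],[0,0,0,0.2,0,0,0],[0,0,0,0.1,0,0,0],[0,0,0,0,0,0,0]],
])

```text
t: 5.28
eef_pos: [0.4956, 0.3533, 0.1081]
ee_rot: [0.635, 0.772, 0.0, 0.0]
force: [-0.1, -1.3, 2.7]
opening: 0.0004
finger_force: 1.0
```

Call:
drive_tool([
  [[0,0,0,0.1,0,0,0],[0,0,0,0.1,0,0,0],[0,0,0,0.1,0,0,0],[0,0,0,0.1,0,0,0],[0,0,0,0,0,0,0]],
])

```text
t: 5.7
eef_pos: [0.4956, 0.3535, 0.1035]
ee_rot: [0.635, 0.772, 0.0, 0.0]
force: [-0.6, -1.7, 3.5]
opening: 0.0002
finger_force: 2.1
```

Call:
drive_tool([
  [[0,0,0,0.1,0,0,0],[0,0,0,0.1,0,0,0],[0,0,0,0,0,0,0]],
])

```text
t: 5.95
eef_pos: [0.4957, 0.3535, 0.1029]
ee_rot: [0.635, 0.772, 0.001, 0.0]
force: [-2.6, -3.0, 12.1]
opening: -0.0001
finger_force: 5.9
```

Call:
drive_tool([
  [[0,0,0,-0.3,0,0,0],[0,0,0,-0.5,0,0,0],[0,0,0,-1.5,0,0,0],[0,0,0,-3,0,0,0],[0,0,0,-3.5,0,0,0],[0,0,0,-3.5,0,0,0]],
])

```text
t: 6.45
eef_pos: [0.4947, 0.3537, 0.2245]
ee_rot: [0.635, 0.772, -0.001, -0.001]
force: [0.2, 0.5, 0.2]
opening: -0.0002
finger_force: 0.0
```

Call:
drive_tool([
  [[4.5,-3.26,-1.28,-0.5,0,0,0],[4.5,-3.26,-1.28,-0.5,0,0,0],[4.5,-3.26,-1.28,-0.5,0,0,0],[4.5,-3.26,-1.28,-0.5,0,0,0],[4.5,-3.26,-1.28,-0.5,0,0,0],[4.5,-3.26,-1.28,-0.5,0,0,0],[4.5,-3.26,-1.28,-0.5,0,0,0],[4.5,-3.26,-1.28,-0.5,0,0,0],[4.5,-3.26,-1.28,-0.5,0,0,0],[4.5,-3.26,-1.28,-0.5,0,0,0],[4.5,-3.26,-1.28,-0.5,0,0,0],[4.5,-3.26,-1.28,-0.5,0,0,0]],
])

```text
t: 7.45
eef_pos: [0.4198, -0.061, 0.2845]
ee_rot: [0.635, 0.772, 0.001, 0.0]
force: [1.4, -0.4, -0.3]
opening: 0.0451
finger_force: 0.0
```

Call:
drive_tool([
  [[4.5,0,0,0,-0.102,0,0],[4.5,0,0,0,-0.102,0,0],[4.5,0,0,0,-0.102,0,0],[4.5,0,0,0,-0.102,0,0],[4.5,0,0,0,-0.102,0,0],[4.5,0,0,0,-0.101,0,0],[4.5,0,0,0,0,0,0]],
])

```text
t: 8.03
eef_pos: [0.4134, -0.0583, 0.2782]
ee_rot: [0.608, 0.736, 0.231, 0.188]
force: [-2.8, 0.3, -1.2]
opening: 0.0447
finger_force: 0.0
```

```bash
cat >> h.py <<'E'
def rel(o,P):
    return Rot.from_quat(o['ee_rot']).as_matrix().T@(np.asarray(P)-np.asarray(o['eef_pos']))*100
E
python3 - <<'E'
from h import *
o=env.get_obs(); print({k:np.round(o[k],4).tolist() for k in ['t','qpos','eef_pos','ee_rot','force','opening']})
M=Rot.from_quat(o['ee_rot']).as_matrix(); print(M.round(3))
print('to handle, tool cm',rel(o,[.586,-.027,.1385]).round(2))
t=env.grab_frame('top')['frame'];s=env.grab_frame('side')['frame']
cv2.imwrite('pics/s2.png',np.hstack([cv2.resize(t[100:300,235:435],(400,400)),cv2.resize(s[100:300,220:420],(400,400))])[:,:,::-1])
E
```

```text
{'t': 8.0333, 'qpos': [-0.3689, -0.3118, -0.7823, 0.5724, 0.3111, 1.0964], 'eef_pos': [0.4134, -0.0583, 0.2782], 'ee_rot': [0.6078, 0.736, 0.2315, 0.1876], 'force': [-2.7602, 0.2745, -1.1729], 'opening': 0.0447}
[[-0.191  0.808  0.558]
 [ 0.982  0.154  0.113]
 [ 0.005  0.569 -0.822]]
to handle, tool cm [-0.29  6.47 21.47]
```

Call:
drive_tool([
  [[4.5,0,0.6,2,0,0,0],[4.5,0,0.8,2,0,0,0],[4.5,0,0.8,2,0,0,0],[4.5,0,1,2,0,0,0],[4.5,0,1,1.5,0,0,0],[4.5,0,1,1.5,0,0,0],[4.5,0,0.8,1,0,0,0],[4.5,0,0,0,0,0,0],[4.5,0,0,0,0,0,0]],
])

```text
t: 8.88
eef_pos: [0.5375, -0.0368, 0.2209]
ee_rot: [0.605, 0.737, 0.232, 0.191]
force: [-0.4, 0.0, -1.4]
opening: 0.0449
finger_force: 0.0
```

Run:
```python
from h import *
o=env.get_obs(); print({k:np.round(o[k],4).tolist() for k in ['t','qpos','eef_pos','ee_rot','force','opening']})
print('to handle, tool cm',rel(o,[.586,-.027,.1385]).round(2))
t=env.grab_frame('top')['frame'];s=env.grab_frame('side')['frame']
cv2.imwrite('pics/s2.png',np.hstack([cv2.resize(t[130:290,235:395],(400,400)),cv2.resize(s[120:280,250:410],(400,400))])[:,:,::-1])
```

```text
{'t': 8.8833, 'qpos': [-0.1933, -0.0444, -0.7647, 0.2761, 0.219, 1.2469], 'eef_pos': [0.5375, -0.0368, 0.2209], 'ee_rot': [0.6054, 0.737, 0.2321, 0.1907], 'force': [-0.3647, 0.0057, -1.4291], 'opening': 0.0449}
to handle, tool cm [ 0.02 -0.67  9.58]
```

View pics/s2.png

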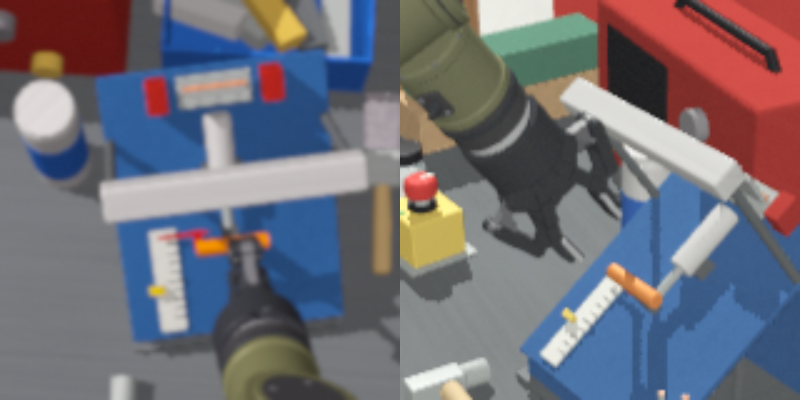

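Side view shows the fingers above the orange bar and clear of the lamp bar; the top view shows them lined up with the bar's middle. Approaching.

Call:
drive_tool([
  [[4.5,0,-0.35,1.5,0,0,0],[4.5,0,-0.3,1.5,0,0,0],[4.5,0,0,1.5,0,0,0],[4.5,0,0,1.5,0,0,0],[4.5,0,0,0.5,0,0,0],[4.5,0,0,0,0,0,0]],
])

```text
t: 9.48
eef_pos: [0.5665, -0.0311, 0.1628]
ee_rot: [0.606, 0.737, 0.232, 0.19]
force: [1.1, 0.1, -1.0]
opening: 0.0452
finger_force: 0.0
```

Run:
```python
from h import *
o=env.get_obs(); print({k:np.round(o[k],4).tolist() for k in ['t','eef_pos','ee_rot','force','opening']})
print('to handle, tool cm',rel(o,[.586,-.027,.1385]).round(2))
t=env.grab_frame('top')['frame'];s=env.grab_frame('side')['frame']
cv2.imwrite('pics/s3.png',np.hstack([cv2.resize(t[180:280,275:375],(400,400)),cv2.resize(s[180:280,290:390],(400,400))])[:,:,::-1])
```

```text
{'t': 9.4833, 'eef_pos': [0.5665, -0.0311, 0.1628], 'ee_rot': [0.6062, 0.7366, 0.2318, 0.1904], 'force': [1.0952, 0.1217, -0.9792], 'opening': 0.0452}
to handle, tool cm [0.03 0.24 3.13]
```

View pics/s3.png

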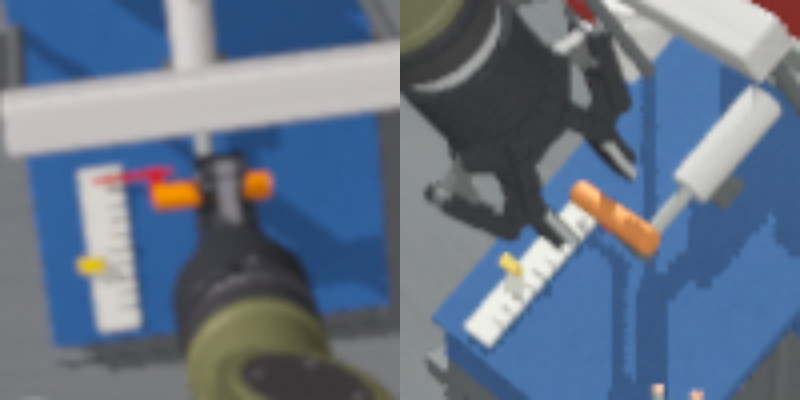

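Side crop shows the bar between the two fingers; top crop shows them about 4 mm towards -y of the bar's middle. Small correction, then go down and grip.

Call:
drive_tool([
  [[4.5,0.3,0.2,0,0,0,0],[4.5,0,0,1,0,0,0],[4.5,0,0,1,0,0,0],[4.5,0,0,1,0,0,0],[4.5,0,0,0.3,0,0,0],[4.5,0,0,0,0,0,0]],
])

```text
t: 10.08
eef_pos: [0.5868, -0.0239, 0.1377]
ee_rot: [0.606, 0.737, 0.232, 0.191]
force: [0.2, -0.1, 0.3]
opening: 0.0452
finger_force: 0.0
```

Call:
drive_tool([
  [[3.5,0,0,0,0,0,0],[2.8,0,0,0,0,0,0],[2.4,0,0,0,0,0,0],[2,0,0,0,0,0,0],[1.6,0,0,0,0,0,0],[1,0,0,0,0,0,0],[0,0,0,0,0,0,0],[0,0,0,0,0,0,0]],
])

```text
t: 10.75
eef_pos: [0.5871, -0.0242, 0.1384]
ee_rot: [0.606, 0.736, 0.233, 0.192]
force: [-3.7, -0.3, 6.2]
opening: 0.014
finger_force: 58.4
```

Run:
```python
from h import *
o=env.get_obs(); print({k:np.round(o[k],4).tolist() for k in ['t','eef_pos','ee_rot','force','opening','finger_force']})
R=Rot.from_quat(o['ee_rot']).as_matrix();print('to handle, tool cm',rel(o,[.586,-.027,.1385]).round(2),'F tool',(R.T@o['force']).round(1))
t=env.grab_frame('top')['frame'];s=env.grab_frame('side')['frame']
cv2.imwrite('pics/s4.png',np.hstack([cv2.resize(t[205:265,280:340],(400,400),interpolation=cv2.INTER_CUBIC),cv2.resize(s[205:285,290:370],(400,400),interpolation=cv2.INTER_CUBIC)])[:,:,::-1])
```

```text
{'t': 10.75, 'eef_pos': [0.5871, -0.0242, 0.1384], 'ee_rot': [0.6057, 0.7364, 0.2327, 0.1916], 'force': [-3.6743, -0.3109, 6.1998], 'opening': 0.014, 'finger_force': 58.3792}
to handle, tool cm [-0.26 -0.13 -0.1 ] F tool [ 0.4  0.6 -7.2]
```

View pics/s4.png

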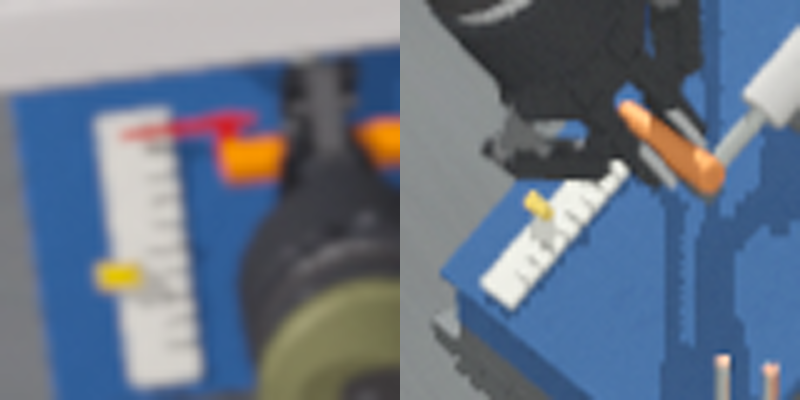

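The grip is only 14 mm wide with a push-off force along the tool, so the pads hold the bar near their tips. I'll open, go 7 mm deeper and regrip.

Call:
drive_tool([
  [[1.8,0,0,0,0,0,0],[2.6,0,0,0,0,0,0],[3.2,0,0,0,0,0,0],[3.2,0,0,0.35,0,0,0],[3.2,0,0,0.35,0,0,0],[2.6,0,0,0,0,0,0],[2.2,0,0,0,0,0,0],[1.8,0,0,0,0,0,0],[1.2,0,0,0,0,0,0],[0,0,0,0,0,0,0],[0,0,0,0,0,0,0]],
])

```text
t: 11.77
eef_pos: [0.5913, -0.0232, 0.1323]
ee_rot: [0.606, 0.736, 0.233, 0.191]
force: [3.3, 0.5, -0.8]
opening: 0.0141
finger_force: 58.4
```

```bash
cat > st.py <<'E'
from h import *
o=env.get_obs(); print({k:np.round(o[k],4).tolist() for k in ['t','eef_pos','ee_rot','force','opening','finger_force']})
R=Rot.from_quat(o['ee_rot']).as_matrix();print('to handle, tool cm',rel(o,[.586,-.027,.1385]).round(2),'F tool',(R.T@o['force']).round(1))
E
python3 st.py
```

```text
{'t': 11.7667, 'eef_pos': [0.5913, -0.0232, 0.1323], 'ee_rot': [0.6056, 0.7365, 0.2327, 0.1914], 'force': [3.2641, 0.5313, -0.8265], 'opening': 0.0141, 'finger_force': 58.3971}
to handle, tool cm [-0.27 -0.13 -0.85] F tool [-0.1  2.2  2.6]
```

Call:
drive_tool([
  [[0,0,-0.2,0,0,0,0],[0,0,-0.4,0,0,0,0],[0,0,-0.4,0,0,0,0],[0,0,-0.4,0,0,0,0],[0,0,-0.4,0,0,0,0],[0,0,-0.4,0,0,0,0],[0,0,-0.4,0,0,0,0],[0,0,-0.4,0,0,0,0],[0,0,-0.4,0,0,0,0],[0,0,-0.4,0,0,0,0],[0,0,-0.2,0,0,0,0],[0,0,0,0,0,0,0]],
])

```text
t: 12.77
eef_pos: [0.5619, -0.029, 0.1114]
ee_rot: [0.604, 0.736, 0.235, 0.193]
force: [11.8, 5.6, -2.4]
opening: 0.0143
finger_force: 58.4
```

```bash
cat > look.py <<'E'
import sys
exec(open('st.py').read())
C=np.array([.5871,-.0242,.1384]) 
t=env.grab_frame('top')['frame'];s=env.grab_frame('side')['frame']
for c in ['top','side']:
    for l in ['pointer','mark']: print(c,l,[(np.round(d['position'],1).tolist(),round(d['confidence'],2)) for d in env.place_of(c,l)[:2]])
cv2.imwrite(f'pics/{sys.argv[1]}.png',np.hstack([cv2.resize(t[220:260,280:320],(400,400),interpolation=cv2.INTER_CUBIC),cv2.resize(s[215:275,290:350],(400,400),interpolation=cv2.INTER_CUBIC)])[:,:,::-1])
E
python3 look.py p1
```

```text
{'t': 12.7667, 'eef_pos': [0.5619, -0.029, 0.1114], 'ee_rot': [0.6043, 0.7363, 0.2352, 0.1932], 'force': [11.7538, 5.5834, -2.4036], 'opening': 0.0143, 'finger_force': 58.4446}
to handle, tool cm [-0.27  3.53 -0.81] F tool [3.2 8.9 9.3]
top pointer [([303.1, 238.3], 0.58)]
top mark [([301.4, 246.5], 0.42)]
side pointer [([395.2, 357.5], 0.72)]
side mark [([359.5, 267.0], 0.31)]
```

View pics/p1.png

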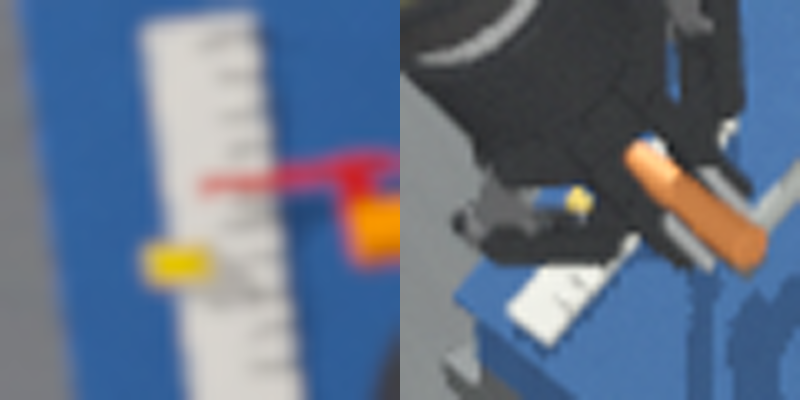

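The top crop shows the pointer tip at about (300.5,238.7) and the yellow marker at (297.8,246.5), so about 21 to 23 mm remain. I'll go 17 mm further and then measure with colour masks.

Call:
drive_tool([
  [[0,0,-0.3,0,0,0,0],[0,0,-0.3,0,0,0,0],[0,0,-0.3,0,0,0,0],[0,0,-0.3,0,0,0,0],[0,0,-0.3,0,0,0,0],[0,0,-0.2,0,0,0,0],[0,0,0,0,0,0,0]],
])

```text
t: 13.65
eef_pos: [0.5503, -0.0314, 0.1031]
ee_rot: [0.603, 0.736, 0.237, 0.194]
force: [14.1, 7.1, -1.1]
opening: 0.0139
finger_force: 58.5
```

```bash
cat > pm.py <<'E'
exec(open('st.py').read())
fs=np.mean([env.grab_frame('top')['frame'].astype(float) for _ in range(3)],0)
cv2.imwrite('pics/last.png',cv2.resize(fs[222:262,280:320].astype(np.uint8),(600,600),interpolation=cv2.INTER_CUBIC)[:,:,::-1])
w=fs[222:262,285:318]; r,g,b=w[...,0],w[...,1],w[...,2]
yl=np.clip(np.minimum(r,g)-b-40,0,None); yl[:, 22:]=0; yl*= (np.abs(r-g)<70)
rd=np.clip(r-np.maximum(g,b)-25,0,None)*(g-b<35)
V,U=np.mgrid[222:262,285:318]
ym=np.array([(U*yl).sum(),(V*yl).sum()])/yl.sum()
print('yellow',ym.round(2),'rows',(np.flatnonzero((yl>30).any(1))+222),'cols',(np.flatnonzero((yl>30).any(0))+285))
P=[]
for c in range(rd.shape[1]):
    k=rd[:,c]
    if k.sum()>40: P.append([285+c,(V[:,c]*k).sum()/k.sum(),k.sum()])
P=np.array(P); print(P.round(1).tolist())
row=246
L=P[P[:,0]<=308]; f=np.polyfit(L[:,0],L[:,1],1)
print('slope',f[0],'pointer row at mark col, fit',np.polyval(f,ym[0]),' by .135:',np.mean(L[:,1]+.135*(L[:,0]-ym[0])))
for l in ['pointer','mark']: print(l,[(np.round(d['position'],1).tolist(),round(d['confidence'],2)) for d in env.place_of('top',l)[:2]])
E
python3 pm.py
```

```text
{'t': 13.65, 'eef_pos': [0.5503, -0.0314, 0.1031], 'ee_rot': [0.6034, 0.7363, 0.2368, 0.1943], 'force': [14.1293, 7.1224, -1.0941], 'opening': 0.0139, 'finger_force': 58.5026}
to handle, tool cm [-0.28  4.98 -0.78] F tool [ 4.2 11.8  9.8]
yellow [297.52 245.88] rows [245 246 247] cols [295 296 297 298 299 300]
[[301.0, 243.5, 61.7], [302.0, 243.3, 82.0], [303.0, 243.2, 76.0], [304.0, 243.1, 72.7], [305.0, 243.0, 84.7], [306.0, 242.8, 102.3], [307.0, 242.6, 119.3], [308.0, 242.5, 116.7], [309.0, 242.4, 102.7], [310.0, 242.3, 77.3], [311.0, 242.1, 56.0], [312.0, 242.0, 55.0], [313.0, 241.9, 87.7], [314.0, 242.3, 214.7], [315.0, 244.3, 733.3], [316.0, 243.4, 517.7], [317.0, 243.3, 354.7]]
slope -0.14498499099081105 pointer row at mark col, fit 244.01369926629957  by .135: 243.94398271046657
pointer [([299.9, 245.7], 0.78)]
mark [([301.2, 245.7], 0.44), ([168.9, 256.4], 0.16)]
```

Call:
drive_tool([
  [[0,0,-0.1,0,0,0,0],[0,0,-0.2,0,0,0,0],[0,0,-0.2,0,0,0,0],[0,0,0,0,0,0,0]],
])

```text
t: 14.23
eef_pos: [0.5469, -0.032, 0.1007]
ee_rot: [0.603, 0.736, 0.237, 0.195]
force: [15.1, 7.7, -0.7]
opening: 0.0144
finger_force: 58.5
```

```bash
python3 pm.py
```

```text
{'t': 14.2333, 'eef_pos': [0.5469, -0.032, 0.1007], 'ee_rot': [0.6031, 0.7362, 0.2372, 0.1947], 'force': [15.1494, 7.6585, -0.7064], 'opening': 0.0144, 'finger_force': 58.49}
to handle, tool cm [-0.28  5.4  -0.77] F tool [ 4.5 12.9 10.1]
yellow [297.56 245.89] rows [245 246 247] cols [295 296 297 298 299 300]
[[302.0, 244.9, 78.3], [303.0, 244.8, 86.7], [304.0, 244.7, 85.7], [305.0, 244.5, 86.3], [306.0, 244.3, 107.7], [307.0, 244.1, 129.3], [308.0, 244.0, 125.3], [309.0, 243.8, 102.0], [310.0, 243.6, 88.3], [311.0, 243.5, 83.3], [312.0, 243.5, 80.7], [313.0, 243.5, 97.7], [314.0, 243.7, 185.7], [315.0, 245.5, 662.3], [316.0, 245.2, 620.3], [317.0, 245.2, 475.7]]
slope -0.16210035187474 pointer row at mark col, fit 245.7038085379828  by .135: 245.50213393832024
pointer [([299.7, 244.5], 0.62)]
mark [([302.9, 244.1], 0.52)]
```

View pics/last.png

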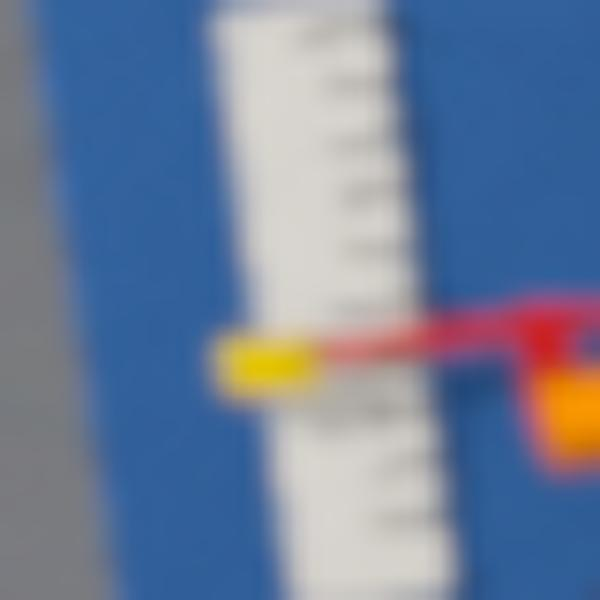

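The crop shows the pointer running into the marker's right side, about 0.4 px (roughly 1 mm) short of the marker's centre line. One more millimetre, then hold.

Call:
drive_tool([
  [[0,0,-0.1,0,0,0,0],[0,0,0,0,0,0,0],[0,0,0,0,0,0,0],[0,0,0,0,0,0,0]],
])

```text
t: 14.82
eef_pos: [0.5467, -0.0321, 0.1006]
ee_rot: [0.603, 0.736, 0.238, 0.195]
force: [15.5, 7.9, -2.3]
opening: 0.0141
finger_force: 58.5
```

```bash
python3 pm.py | grep -v '\[\['
```

```text
{'t': 14.8167, 'eef_pos': [0.5467, -0.0321, 0.1006], 'ee_rot': [0.6029, 0.7362, 0.2376, 0.1949], 'force': [15.536, 7.9084, -2.254], 'opening': 0.0141, 'finger_force': 58.4683}
to handle, tool cm [-0.28  5.42 -0.77] F tool [ 4.7 12.3 11.6]
yellow [297.56 245.89] rows [245 246 247] cols [295 296 297 298 299 300]
slope -0.13220289266274027 pointer row at mark col, fit 245.66297143830963  by .135: 245.68378352795577
pointer [([301.6, 244.7], 0.55)]
mark [([304.1, 244.6], 0.39)]
```

Call:
drive_tool([
  [[0,0,-0.1,0,0,0,0],[0,0,0,0,0,0,0],[0,0,0,0,0,0,0],[0,0,0,0,0,0,0],[0,0,0,0,0,0,0],[0,0,0,0,0,0,0]],
])

```text
t: 15.57
eef_pos: [0.546, -0.0322, 0.1001]
ee_rot: [0.603, 0.736, 0.238, 0.195]
force: [15.8, 8.7, -1.9]
opening: 0.0142
finger_force: 58.5
```

```bash
python3 pm.py | grep -v '\[\['
```

```text
{'t': 15.5667, 'eef_pos': [0.546, -0.0322, 0.1001], 'ee_rot': [0.6028, 0.7363, 0.2377, 0.195], 'force': [15.777, 8.6757, -1.9127], 'opening': 0.0142, 'finger_force': 58.4665}
to handle, tool cm [-0.28  5.51 -0.76] F tool [ 5.4 12.8 11.6]
yellow [297.58 245.9 ] rows [245 246 247] cols [295 296 297 298 299 300]
slope -0.12274019536274164 pointer row at mark col, fit 245.85847411210153  by .135: 245.94943909340867
pointer [([301.3, 246.5], 0.54), ([332.6, 245.9], 0.28)]
mark [([303.8, 243.6], 0.4)]
```

Call:
drive_tool([
  [[0,0,0,0,0,0,0],[0,0,0,0,0,0,0],[0,0,0,0,0,0,0],[0,0,0,0,0,0,0],[0,0,0,0,0,0,0],[0,0,0,0,0,0,0],[0,0,0,0,0,0,0],[0,0,0,0,0,0,0],[0,0,0,0,0,0,0],[0,0,0,0,0,0,0],[0,0,0,0,0,0,0],[0,0,0,0,0,0,0]],
])

```text
t: 16.82
eef_pos: [0.546, -0.0322, 0.1001]
ee_rot: [0.603, 0.736, 0.238, 0.195]
force: [15.9, 8.2, -2.4]
opening: 0.0142
finger_force: 58.5
```

Call:
drive_tool([
  [[0,0,0,0,0,0,0],[0,0,0,0,0,0,0],[0,0,0,0,0,0,0],[0,0,0.15,0,0,0,0],[0,0,0.25,0,0,0,0],[0,0,0.25,0,0,0,0],[0,0,0.25,0,0,0,0],[0,0,0.25,0,0,0,0],[0,0,0.25,0,0,0,0],[0,0,0.25,0,0,0,0],[0,0,0.25,0,0,0,0],[0,0,0.25,0,0,0,0]],
])

```text
t: 17.82
eef_pos: [0.5611, -0.0292, 0.1108]
ee_rot: [0.604, 0.736, 0.236, 0.194]
force: [12.0, 6.1, -2.7]
opening: 0.0143
finger_force: 58.7
```

Call:
drive_tool([
  [[0,0,0.25,0,0,0,0],[0,0,0.25,0,0,0,0],[0,0,0.25,0,0,0,0],[0,0,0.25,0,0,0,0],[0,0,0.25,0,0,0,0],[0,0,0.25,0,0,0,0],[0,0,0.25,0,0,0,0],[0,0,0.25,0,0,0,0],[0,0,0.25,0,0,0,0],[0,0,0.25,0,0,0,0],[0,0,0.2,0,0,0,0],[0,0,0.2,0,0,0,0]],
])

```text
t: 18.82
eef_pos: [0.5811, -0.0252, 0.125]
ee_rot: [0.605, 0.736, 0.233, 0.192]
force: [5.7, 2.4, -1.3]
opening: 0.0141
finger_force: 59.1
```

Call:
drive_tool([
  [[0,0,0.2,0,0,0,0],[0,0,0.2,0,0,0,0],[0,0,0.2,0,0,0,0],[0,0,0.2,0,0,0,0],[0,0,0.2,0,0,0,0],[0,0,0.1,0,0,0,0],[0,0,0,0,0,0,0],[0,0,0,0,0,0,0]],
])

```text
t: 19.48
eef_pos: [0.5885, -0.0237, 0.1303]
ee_rot: [0.606, 0.737, 0.232, 0.191]
force: [2.1, 1.4, -1.2]
opening: 0.0145
finger_force: 59.4
```

```bash
python3 st.py
```

```text
{'t': 19.4833, 'eef_pos': [0.5885, -0.0237, 0.1303], 'ee_rot': [0.6059, 0.7365, 0.2322, 0.191], 'force': [2.0788, 1.4464, -1.2321], 'opening': 0.0145, 'finger_force': 59.4218}
to handle, tool cm [-0.27  0.22 -0.85] F tool [1.  1.2 2.3]
```

Call:
drive_tool([
  [[0,0,0.1,0,0,0,0],[0,0,0.1,0,0,0,0],[0,0,0.1,0,0,0,0],[0,0,0.1,0,0,0,0],[0,0,0,0,0,0,0],[0,0,0,0,0,0,0]],
])

```text
t: 19.98
eef_pos: [0.5913, -0.0232, 0.1323]
ee_rot: [0.606, 0.737, 0.232, 0.191]
force: [-0.9, -0.4, 0.2]
opening: 0.014
finger_force: 59.7
```

```bash
python3 st.py
```

```text
{'t': 19.9833, 'eef_pos': [0.5913, -0.0232, 0.1323], 'ee_rot': [0.6061, 0.7365, 0.2318, 0.1907], 'force': [-0.8701, -0.3846, 0.2458], 'opening': 0.014, 'finger_force': 59.7093}
to handle, tool cm [-0.27 -0.13 -0.85] F tool [-0.2 -0.6 -0.7]
```

Call:
drive_tool([
  [[0,0,0.1,0,0,0,0],[0,0,0,0,0,0,0],[1.7,0,0,0,0,0,0],[2.2,0,0,0,0,0,0],[2.8,0,0,0,0,0,0],[3.6,0,0,0,0,0,0],[4,0,0,0,0,0,0],[4,0,0,-0.5,0,0,0],[4,0,0,-1,0,0,0],[4,0,0,-1.5,0,0,0],[4,0,0,-2,0,0,0],[4,0,0,-2,0,0,0]],
])

```text
t: 20.98
eef_pos: [0.5523, -0.0307, 0.1914]
ee_rot: [0.606, 0.737, 0.232, 0.191]
force: [0.6, -0.6, -0.7]
opening: 0.0399
finger_force: 0.0
```

Call:
drive_tool([
  [[4,0,0,-2,0,0,0],[4,0,-0.5,-2,0,0,0],[4,0,-1,-2,0,0,0],[4,0,-1.5,-2,0,0,0],[4,0,-1.5,-2,0,0,0],[4,0,-1.5,-2,0,0,0],[4,0,-1,-1,0,0,0],[4,0,0,0,0,0,0]],
])

```text
t: 21.65
eef_pos: [0.4214, -0.0563, 0.2578]
ee_rot: [0.607, 0.736, 0.232, 0.192]
force: [0.1, -0.4, -0.7]
opening: 0.0402
finger_force: 0.0
```

```bash
python3 pm.py
python3 - <<'E'
from h import *
print(env.get_obs()['qpos'].round(3) if hasattr(env.get_obs()['qpos'],'round') else env.get_obs()['qpos'])
f=env.grab_frame('top')['frame'].astype(float); s=env.grab_frame('side')
a=cv2.imread('pics/side0.png')[:,:,::-1].astype(float)
# stop head: red mask, white line, vs original
g=cv2.imread('pics/top0.png')[:,:,::-1].astype(float)
for im in (g,f):
    w=im[240:280,155:195]; V,U=np.mgrid[240:280,155:195]
    rd=(w[...,0]>130)&(w[...,1]<70)&(w[...,2]<80); wh=(w.min(2)>150)&(V<262)&(U<182)
    print('red',U[rd].mean(),V[rd].mean(),rd.sum(),'white',list(zip(U[wh],V[wh])))
E
```

```text
{'t': 21.65, 'eef_pos': [0.4214, -0.0563, 0.2578], 'ee_rot': [0.6065, 0.7358, 0.2322, 0.1918], 'force': [0.1209, -0.3557, -0.7036], 'opening': 0.0402, 'finger_force': 0.0}
to handle, tool cm [-0.25  6.83 19.37] F tool [-0.4 -0.4  0.6]
yellow [297.47 245.9 ] rows [245 246 247] cols [295 296 297 298 299 300]
[[299.0, 224.6, 51.3], [300.0, 224.6, 63.0], [301.0, 224.5, 78.0], [302.0, 224.4, 88.0], [303.0, 224.2, 82.7], [304.0, 224.1, 88.0], [305.0, 224.0, 105.3], [306.0, 223.9, 102.7], [307.0, 223.7, 72.7], [308.0, 223.6, 69.0], [309.0, 223.5, 75.3], [310.0, 223.4, 81.0], [311.0, 223.3, 103.3], [312.0, 224.3, 298.7], [313.0, 225.0, 524.0], [314.0, 224.4, 362.3], [315.0, 224.1, 309.7], [316.0, 224.4, 119.3]]
slope -0.12573893243260378 pointer row at mark col, fit 224.91442689965515  by .135: 224.9702743851229
pointer [([298.3, 223.8], 0.77)]
mark [([304.6, 244.0], 0.6)]
[-0.346 -0.281 -0.828  0.482  0.3    1.114]
red 171.616 258.12 125 white [(np.int64(169), np.int64(250)), (np.int64(170), np.int64(250)), (np.int64(169), np.int64(251)), (np.int64(170), np.int64(251)), (np.int64(169), np.int64(252)), (np.int64(170), np.int64(252)), (np.int64(169), np.int64(253)), (np.int64(170), np.int64(253)), (np.int64(169), np.int64(254)), (np.int64(170), np.int64(254)), (np.int64(169), np.int64(255)), (np.int64(170), np.int64(255))]
red 171.784 258.272 125 white [(np.int64(169), np.int64(250)), (np.int64(170), np.int64(250)), (np.int64(169), np.int64(251)), (np.int64(170), np.int64(251)), (np.int64(169), np.int64(252)), (np.int64(170), np.int64(252)), (np.int64(169), np.int64(253)), (np.int64(170), np.int64(253)), (np.int64(169), np.int64(254)), (np.int64(170), np.int64(254)), (np.int64(169), np.int64(255)), (np.int64(170), np.int64(255))]
```

Handle is back home (pointer row 224.9 as at the start) and the marker is unmoved at (297.5,245.9). Next the reset of the stop.

Call:
drive_tool([
  [[5.5,0,0,0,0.102,0,0],[5.5,0,0,0,0.102,0,0],[5.5,0,0,0,0.102,0,0],[5.5,0,0,0,0.102,0,0],[5.5,0,0,0,0.102,0,0],[5.5,0,0,0,0.101,0,0],[5.5,0,0,0,0,0,-0.12],[5.5,0,0,0,0,0,-0.12],[5.5,0,0,0,0,0,-0.12],[5.5,0,0,0,0,0,-0.12],[5.5,0,0,0,0,0,-0.12],[5.5,0,0,0,0,0,-0.12]],
])

```text
t: 23.0
eef_pos: [0.4246, -0.0557, 0.2562]
ee_rot: [0.319, 0.948, -0.0, -0.001]
force: [-0.5, 0.5, -0.5]
opening: 0.0551
finger_force: 0.0
```

Call:
drive_tool([
  [[5.5,0,0,0,0,0,-0.12],[5.5,0,0,0,0,0,-0.12],[5.5,0,0,0,0,0,-0.12],[5.5,0,0,0,0,0,-0.12],[5.5,0,0,0,0,0,-0.12],[5.5,0,0,0,0,0,-0.12],[5.5,0,0,0,0,0,-0.12],[5.5,0,0,0,0,0,-0.12],[5.5,0,0,0,0,0,-0.07],[5.5,0,0,0,0,0,0]],
])

```text
t: 23.83
eef_pos: [0.4245, -0.0558, 0.2563]
ee_rot: [-0.186, 0.982, 0.0, -0.0]
force: [1.0, -0.2, -0.8]
opening: 0.0552
finger_force: 0.0
```

Run:
```python
from h import *
o=env.get_obs(); print(o['t'],np.round(o['qpos'],3),np.round(o['eef_pos'],4),np.round(o['ee_rot'],3))
print('to above stop',rel(o,[.496,.356,.15]).round(2)); print(Rot.from_quat(o['ee_rot']).as_matrix().round(3))
```

```text
23.8333 [-0.131  0.088 -0.317  1.166  0.    -0.506] [ 0.4245 -0.0558  0.2563] [-0.186  0.982  0.    -0.   ]
to above stop [-21.74  35.69  10.63]
[[-0.931 -0.366 -0.001]
 [-0.366  0.931  0.   ]
 [ 0.001  0.    -1.   ]]
```

Call:
drive_tool([
  [[5.5,-1.81,2.97,0.5,0,0,0],[5.5,-1.81,2.97,0.5,0,0,0],[5.5,-1.81,2.97,0.5,0,0,0],[5.5,-1.81,2.97,0.5,0,0,0],[5.5,-1.81,2.97,0.5,0,0,0],[5.5,-1.81,2.97,0.5,0,0,0],[5.5,-1.81,2.97,0.5,0,0,0],[5.5,-1.81,2.97,0.5,0,0,0],[5.5,-1.81,2.97,1,0,0,0],[5.5,-1.81,2.97,1,0,0,0],[5.5,-1.81,2.97,1,0,0,0],[5.5,-1.81,2.97,1,0,0,0]],
])

```text
t: 24.83
eef_pos: [0.4963, 0.3573, 0.1756]
ee_rot: [-0.185, 0.983, -0.0, -0.0]
force: [-0.1, 0.1, -0.2]
opening: 0.0549
finger_force: 0.0
```

Call:
drive_tool([
  [[5.5,0,0,1,0,0,0],[5.5,0,0,1,0,0,0],[5.5,0,0,1,0,0,0],[5.5,0,0,1,0,0,0],[5.5,0,0,0,0,0,0],[5.5,0,0,0,0,0,0]],
])

```text
t: 25.33
eef_pos: [0.4957, 0.3535, 0.1364]
ee_rot: [-0.185, 0.983, -0.0, -0.001]
force: [0.9, 0.9, 0.0]
opening: 0.0549
finger_force: 0.0
```

Call:
drive_tool([
  [[5.5,0,0.2,1,0,0,0],[5.5,0,0,1,0,0,0],[5.5,0,0,1,0,0,0],[5.5,0,0,0.8,0,0,0],[5.5,0,0,0.6,0,0,0],[5.5,0,0,0.6,0,0,0],[5.5,0,0,0.6,0,0,0],[5.5,0,0,0,0,0,0]],
])

```text
t: 26.0
eef_pos: [0.4948, 0.3563, 0.0795]
ee_rot: [-0.186, 0.983, -0.0, -0.001]
force: [0.3, 0.2, 0.8]
opening: 0.0553
finger_force: 0.0
```

Call:
drive_tool([
  [[5,0,0,0,0,0,0],[4.6,0,0,0,0,0,0],[4.3,0,0,0,0,0,0],[4.1,0,0,0,0,0,0],[3.8,0,0,0,0,0,0],[3,0,0,0,0,0,0],[3,0,0,0,0,0,0]],
])

```text
t: 26.58
eef_pos: [0.4959, 0.3568, 0.0814]
ee_rot: [-0.185, 0.983, 0.0, 0.001]
force: [1.6, -0.8, 1.4]
opening: 0.0378
finger_force: 59.8
```

Call:
drive_tool([
  [[3,0,0,0,0,0,0.1],[3,0,0,0,0,0,0.1],[3,0,0,0,0,0,0.1],[3,0,0,0,0,0,0.1],[3,0,0,0,0,0,0.1],[3,0,0,0,0,0,0.1],[3,0,0,0,0,0,0.1],[3,0,0,0,0,0,0.1],[3,0,0,0,0,0,0.1],[3,0,0,0,0,0,0.1],[3,0,0,0,0,0,0.1],[3,0,0,0,0,0,0]],
])

```text
t: 27.58
eef_pos: [0.4962, 0.3582, 0.0816]
ee_rot: [0.356, 0.934, 0.002, 0.0]
force: [0.6, 2.6, 1.5]
opening: 0.038
finger_force: 59.8
```

```bash
cat > w.py <<'E'
from h import *
o=env.get_obs(); q=o['ee_rot']; print(o['t'],np.round(o['eef_pos'],4),np.round(o['force'],1),'tq',np.round(o['wrist_torque'],3),'j6',round(float(o['qpos'][5]),3),'xang',2*np.arctan2(q[1],q[0]), 'open',o['opening'])
E
python3 w.py
```

```text
27.5833 [0.4962 0.3582 0.0816] [0.6 2.6 1.5] tq [ 0.578 -0.161 -0.061] j6 1.353 xang 2.4135861739664404 open 0.03800867094202485
```

Call:
drive_tool([
  [[3,0,0,0,0,0,0.05],[3,0,0,0,0,0,0.05],[3,0,0,0,0,0,0.03],[3,0,0,0,0,0,0]],
])

```text
t: 27.92
eef_pos: [0.4963, 0.3583, 0.0816]
ee_rot: [0.414, 0.91, 0.002, 0.0]
force: [1.4, 4.2, 1.5]
opening: 0.038
finger_force: 59.8
```

```bash
python3 w.py
```

```text
27.9167 [0.4963 0.3583 0.0816] [1.4 4.2 1.5] tq [ 0.71  -0.274 -0.04 ] j6 1.479 xang 2.2870973383900113 open 0.03801167700301532
```

Call:
drive_tool([
  [[3,0,0,0,0,0,0.04],[3,0,0,0,0,0,0.04],[3,0,0,0,0,0,0]],
])

```text
t: 28.17
eef_pos: [0.4964, 0.3583, 0.0816]
ee_rot: [0.451, 0.893, 0.002, 0.0]
force: [1.3, 5.3, 1.7]
opening: 0.0376
finger_force: 59.9
```

```bash
python3 w.py
```

```text
28.1667 [0.4964 0.3583 0.0816] [1.3 5.3 1.7] tq [ 0.875 -0.352 -0.095] j6 1.559 xang 2.2068977585788883 open 0.03756668540016443
```

Call:
drive_tool([
  [[3,0,0,0,0,0,0.04],[3,0,0,0,0,0,0.04],[3,0,0,0,0,0,0]],
])

```text
t: 28.42
eef_pos: [0.4965, 0.3584, 0.0816]
ee_rot: [0.485, 0.874, 0.002, 0.0]
force: [2.0, 4.2, 1.7]
opening: 0.0379
finger_force: 60.0
```

```bash
python3 w.py
```

```text
28.4167 [0.4965 0.3584 0.0816] [2.  4.2 1.7] tq [ 0.978 -0.424  0.46 ] j6 1.638 xang 2.128380068655359 open 0.037862887014427554
```

Call:
drive_tool([
  [[3,0,0,0,0,0,0.04],[3,0,0,0,0,0,0.04],[3,0,0,0,0,0,0]],
])

```text
t: 28.67
eef_pos: [0.4972, 0.3572, 0.0815]
ee_rot: [0.52, 0.854, 0.001, 0.002]
force: [4.8, 2.3, 1.8]
opening: 0.0382
finger_force: 60.0
```

```bash
python3 w.py
```

```text
28.6667 [0.4972 0.3572 0.0815] [4.8 2.3 1.8] tq [ 0.4   -0.995  0.534] j6 1.718 xang 2.0479127177925407 open 0.03815156260283619
```

Torque about the axis jumped from 0.06 to about 0.5 N m: the end stop is reached. Releasing.

Call:
drive_tool([
  [[4,0,0,0,0,0,0],[4.8,0,0,0,0,0,0],[5.5,0,0,0,0,0,0],[5.5,0,0,0,0,0,0],[5.5,0,0,-0.5,0,0,0],[5.5,0,0,-1,0,0,0],[5.5,0,0,-2,0,0,0],[5.5,0,0,-3,0,0,0],[5.5,0,0,-3,0,0,0],[5.5,0,0,-3,0,0,0],[5.5,0,0,-3,0,0,0]],
])

```text
t: 29.58
eef_pos: [0.495, 0.3565, 0.2383]
ee_rot: [0.521, 0.853, 0.0, 0.0]
force: [1.0, 1.2, -0.8]
opening: 0.0552
finger_force: 0.0
```

Call:
drive_tool([
  [[5.5,-1.5,-3,0,0,0,0],[5.5,-1.5,-3,0,0,0,0],[5.5,-1.5,-3,0,0,0,0],[5.5,-1.5,-3,0,0,0,0],[5.5,-1.5,-3,0,0,0,0],[5.5,-1.5,-3,0,0,0,0],[5.5,0,0,0,0,0,0]],
])

```text
t: 30.17
eef_pos: [0.3707, 0.1898, 0.2362]
ee_rot: [0.522, 0.853, -0.003, -0.001]
force: [-1.0, -0.6, 0.2]
opening: 0.0554
finger_force: 0.0
```

```bash
python3 w.py
python3 - <<'E'
from h import *
f=env.grab_frame('top')['frame'].astype(float); s=env.grab_frame('side')['frame']
w=f[240:280,155:195]; V,U=np.mgrid[240:280,155:195]
rd=(w[...,0]>130)&(w[...,1]<70)&(w[...,2]<80); wh=(w.min(2)>140)&(V<262)&(U<182)
print('red',U[rd].mean(),V[rd].mean(),rd.sum(),'white',[(int(a),int(b)) for a,b in zip(U[wh],V[wh])])
g=cv2.imread('pics/top0.png')[:,:,::-1].astype(float)
d=np.abs(f-g).max(2)>40; n,_,st,_=cv2.connectedComponentsWithStats(d.astype(np.uint8))
print([x.tolist() for x in st[1:] if x[4]>12])
c=cv2.imread('pics/side0.png')
for n,a in (('side0',c[:,:,::-1]),('now',s)):
    w=a[175:215,240:280].astype(int); V,U=np.mgrid[175:215,240:280]; m=(w[...,0]>150)&(w[...,1]<70); print(n,U[m].mean(),V[m].mean(),V[m].min() if m.any() else 0,m.sum())
E
```

```text
30.1667 [0.3707 0.1898 0.2362] [-1.  -0.6  0.2] tq [-0.058  0.005  0.054] j6 1.573 xang 2.042839129400515 open 0.05535098092200483
red nan nan 0 white []
[[118, 238, 145, 242, 12814], [188, 279, 6, 6, 28], [352, 342, 16, 9, 45], [370, 347, 8, 5, 14], [347, 358, 15, 12, 42], [363, 358, 17, 7, 36], [373, 365, 6, 4, 14], [365, 366, 10, 11, 31], [375, 369, 11, 5, 14], [493, 379, 7, 5, 14], [540, 380, 78, 71, 3542], [616, 380, 17, 100, 1102], [628, 380, 12, 4, 27], [491, 386, 8, 9, 21], [482, 390, 35, 16, 214], [630, 391, 10, 12, 100], [474, 397, 6, 5, 13], [499, 405, 8, 6, 17], [631, 407, 9, 11, 64], [531, 410, 8, 5, 16], [525, 413, 4, 5, 17], [264, 417, 266, 63, 6556], [255, 435, 10, 4, 22], [256, 442, 23, 38, 407], [479, 449, 11, 9, 28], [533, 452, 68, 28, 1038], [280, 459, 5, 4, 13], [323, 459, 9, 8, 35], [347, 461, 12, 4, 21], [334, 462, 58, 18, 726], [294, 465, 29, 15, 87], [314, 467, 10, 6, 28], [331, 473, 5, 7, 17], [254, 475, 4, 5, 14], [609, 475, 6, 5, 25]]
side0 nan nan 0 0
now 257.96875 196.203125 192 64<stdin>:5: RuntimeWarning: Mean of empty slice.
  ret = ret.dtype.type(ret / rcount)
<stdin>:11: RuntimeWarning: Mean of empty slice.
```

Call:
drive_tool([
  [[5.5,-3,-1.5,0,0,0,0],[5.5,-3,-1.5,0,0,0,0],[5.5,-3,-1.5,0,0,0,0],[5.5,-3,-1.5,0,0,0,0],[5.5,-3,-1.5,0,0,0,0],[5.5,-3,-1.5,0,0,0,0],[5.5,-3,-1.5,0,0,0,0],[5.5,-3,-1.5,0,0,0,0],[5.5,0,0,0,0,0,0]],
])

```text
t: 31.02
eef_pos: [0.3812, -0.0784, 0.2367]
ee_rot: [0.524, 0.852, -0.001, 0.002]
force: [0.2, 0.4, -0.4]
opening: 0.0546
finger_force: 0.0
```

```bash
python3 w.py
python3 - <<'E'
from h import *
f=env.grab_frame('top')['frame'].astype(float)
g=cv2.imread('pics/top0.png')[:,:,::-1].astype(float)
V,U=np.mgrid[240:280,155:195]
for im in (g,f):
    w=im[240:280,155:195]
    rd=(w[...,0]>130)&(w[...,1]<70)&(w[...,2]<80); k=np.clip(w.min(2)-90,0,None)*(V<262)*(U<181)*(V>247)*(U>160)
    print('red',U[rd].mean(),V[rd].mean(),rd.sum(),'white',[(int(a),int(b),int(c)) for a,b,c in zip(U[k>20],V[k>20],k[k>20])])
d=np.abs(f-g).max(2)>40; n,_,st,_=cv2.connectedComponentsWithStats(d.astype(np.uint8))
print([x.tolist() for x in st[1:] if x[4]>5 and x[1]<340])
E
```

```text
31.0167 [ 0.3812 -0.0784  0.2367] [ 0.2  0.4 -0.4] tq [ 0.067 -0.043  0.036] j6 0.902 xang 2.0383085510827814 open 0.05461101677414148
red 171.616 258.12 125 white [(169, 250, 61), (170, 250, 70), (168, 251, 23), (169, 251, 84), (170, 251, 94), (171, 251, 40), (168, 252, 27), (169, 252, 89), (170, 252, 98), (171, 252, 44), (168, 253, 28), (169, 253, 89), (170, 253, 98), (171, 253, 45), (168, 254, 28), (169, 254, 88), (170, 254, 98), (171, 254, 46), (169, 255, 81), (170, 255, 93), (171, 255, 45), (169, 256, 46), (170, 256, 57)]
red 170.64601769911505 258.01769911504425 113 white [(173, 254, 41), (174, 254, 59), (175, 254, 67), (176, 254, 53), (170, 255, 28), (171, 255, 66), (172, 255, 87), (173, 255, 101), (174, 255, 105), (175, 255, 99), (176, 255, 73), (170, 256, 63), (171, 256, 99), (172, 256, 103), (173, 256, 98), (174, 256, 88), (175, 256, 72), (176, 256, 40), (170, 257, 42), (171, 257, 72), (172, 257, 67), (173, 257, 47), (174, 257, 27)]
[[337, 247, 31, 21, 293], [168, 249, 10, 10, 60], [355, 261, 8, 4, 23], [392, 261, 13, 4, 34], [368, 262, 25, 9, 96], [327, 266, 53, 37, 538], [394, 267, 5, 10, 32], [342, 269, 3, 9, 10], [402, 271, 4, 7, 18], [387, 274, 7, 26, 63], [346, 296, 40, 16, 128], [393, 300, 3, 10, 11], [328, 304, 6, 3, 12], [337, 304, 3, 2, 6], [369, 304, 22, 124, 1485], [338, 306, 7, 13, 54], [424, 325, 27, 19, 249]]
```

The white line has turned about 75° clockwise in the image to the end-stop bearing. The head is up and nothing else has moved; the remaining image differences are the arm and its shadow.

```bash
python3 -c "
from rig import env
print(env.job_done())"
```

```text
the job is handed in; nothing more can be done
None
```

The job is handed in at about 31 s of 67; no verdict came back. The stop was pressed fully and came up, the pointer was held on the marker for over a second, the handle was eased home, and the stop head was turned to its end stop and left up.

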